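# Fill the free crate cells with the orange-capped canisters

### The arm

A 7-joint arm with a two-finger parallel gripper is mounted at the origin on the work surface. World frame = base frame: x ahead of the robot, y to its left, z up, the work surface at z = 0. Lengths are in m, angles in rad, forces in N, time in s.
With the tool pointing down it reaches from about 0.35 to 0.9 m from the base axis. Payload 7.2 kg.
Tool frame: the origin (TCP) lies at the very end of the fingers, on their centre line; the grasp point (between the pads) lies 19 mm behind it; z points along the fingers, y is the direction in which the jaws open and shut (so a half turn about z gives the same grasp; the last joint's range is limited). The gripper opens to 88 mm and grips with 3 to 60 N. Pads are 20 mm wide; open, the fingers measure 115 mm over their backs; the gripper's body (75 mm by 178 mm) begins 61 mm behind the grasp point.
Start: joints at [1.182, 0.411, -0.013, 1.596, 0.006, 1.134, -0.082], TCP at [0.197, -0.593, 0.223] pointing down, gripper open.
Joint ranges: [-2.95, 2.95], [-0.29, 1.99], [-1.47, 1.44], [0.14, 2.54], [-1.03, 4.17], [0.13, 1.85], [-2.86, 2.86]. Speed limits (rad/s): [2.39, 2.39, 3.01, 3.01, 3.14, 3.14, 3.14].

### API

Orientations are given as [roll, pitch, yaw] about the fixed x, y, z axes, in that order (R = Rz(yaw) Ry(pitch) Rx(roll)).
In Python, from plant import r gives the robot as it stands.
- The arm moves only by the shell command python3 -m handwheel 'ROWS'. ROWS is JSON, a list of rows, each a list of 7 numbers: the shift along the tool's x, y, z in cm, then the turn, a rotation vector about the tool's x, y, z in rad, then the gripper command: -1 is fully open, 1 is shut, values between are in proportion. A call has 1 to 20 rows; each row is the pose to reach, as a shift and turn from the pose commanded when the call began, along the tool's axes at that moment; what a row does not reach only later rows make up. A row lasts 1/12 s, in which the tool goes at most 41.7 mm and 7.16 degrees, less where a joint would pass 70% of its speed; a pose out of reach is approached as far as the arm can. A call with a gripper value outside its range is refused whole. The fingers move at their own pace and stop on an object; the grip force is fixed at half the most. Time passes only in rows, so rows that repeat a pose let the fingers close. It gives the time, the measured TCP pose, the force and the opening at its end, in the units of the state.
- r.get_state(): the state, without advancing time (a new reading comes with each control period).
- r.camera(name): name is "scene" or "top"; returns a dict with "img" (400x640x3 uint8, red, green, blue), "z_map" (400x640 float32, m along the optical axis (not along the pixel's ray), 0 where there is no reading), "camera_matrix" (3x3 intrinsics, pixels), "rvec" (rotation vector, rad) and "tvec" (3), from world to camera coordinates, as OpenCV has them. Camera axes: x right, y down, z forward; pixel columns grow to the right and rows downward; lengths in m; the calibration is good to about 2 mm. A picture is of the moment at which its call begins.
- r.sign_off(): hands the job in, once; it reports no verdict.
The state is a dict: "time_s": time; "q": joint angles; "joint_velocities": joint speeds; "joint_efforts": joint torques, N m; "tool_pos": TCP position; "eef_rot": TCP orientation; "force": force on the tool from outside, world axes, zero at the start; "wrist_torque": the same for the moment, N m; "opening": finger opening in m.
Only numpy, scipy, OpenCV 4.12 (cv2) and the standard library are available. Lean on these libraries where they do the work, as an engineer would, in place of code of your own. Each camera call takes 0.05 s, during which the arm holds its last target.

### The job

Stand the two canisters with orange caps upright in the two empty cells of the blue divided crate, one to a cell, right down on the crate floor. Leave the green-capped canister standing where it is.

Things in the scene. Friction and masses are not known exactly. Their poses are not given: they have to be found in the camera images.
- can_a_mid (a point): Upright aluminium canister with a white sleeve and an orange screw cap: a plain cylinder 44 mm across and 92 mm tall, the cap its top 22 mm; 0.12 to 0.26 kg. The point is on its axis half-way up, 46 mm over its underside; z is its axis, up. To be crated; either empty cell will do. Held 46 to 60 mm over its underside, the fingers stay clear of the crate's rim.
- can_b_mid (a point): Upright aluminium canister with a white sleeve and an orange screw cap: a plain cylinder 44 mm across and 92 mm tall, the cap its top 22 mm; 0.12 to 0.26 kg. The point is on its axis half-way up, 46 mm over its underside; z is its axis, up. To be crated; either empty cell will do. Held 46 to 60 mm over its underside, the fingers stay clear of the crate's rim.
- can_c_mid (a point): Upright aluminium canister with a white sleeve and a green screw cap: a plain cylinder 44 mm across and 92 mm tall, the cap its top 22 mm; 0.12 to 0.26 kg. The point is on its axis half-way up, 46 mm over its underside; z is its axis, up. Not to be crated: a bystander.
- crate: Blue 155 mm square crate fixed to the bench, any yaw; rim 30 high, floor and walls 5 thick, 2 x 2 cells 70 mm square inside, dividers as high as the rim. Origin: centre of underside, on the bench; x, y along the walls, z up. Empty cells: centres at (+37.5, +37.5) and (-37.5, -37.5) mm. The other two each hold a grey-lidded steel tin, 60 wide, top 26 over the bench.

How it is judged:
By the outcome, as a careful person would: the job done as asked, in the order asked, and still so for the second after the job is handed in, with the robot touching nothing.
It also fails if it takes over 59 s, if anything falls off the work surface, if the arm or the gripper's body presses on something with over 40 N, if the wrist force passes 120 N, or if a joint passes its speed limit or range.

## Working session

There is one attempt and no reset: what is moved stays moved. The work goes in short steps, Python scripts to look and compute and a shell command to move; the robot and the scene stay as the last step left them, time stands still between calls to the robot, and variables do not carry over. Pictures are saved under pics/ and viewed, and the job is handed in when it is done.

```bash
ls; mkdir -p pics
python3 - <<'E'
from plant import r
import cv2,numpy as np
s=r.get_state();print(s)
for n in("scene","top"):
    c=r.camera(n);cv2.imwrite(f"pics/{n}0.png",c["img"][:,:,::-1])
    R=cv2.Rodrigues(np.array(c["rvec"]))[0];print(n,c["camera_matrix"],-R.T@np.array(c["tvec"]).ravel(),R)
E
```

```text
pics
{'time_s': 0.0, 'q': array([ 1.18181935,  0.41189601, -0.01267319,  1.59703378,  0.00561638,
        1.13431775, -0.08215871]), 'joint_velocities': array([ 0.00018311, -0.00060442, -0.00158308, -0.00028335,  0.00085708,
        0.00016592,  0.00020329]), 'joint_efforts': array([ 7.80222144e-04, -5.87952840e+01,  6.41533602e-01, -2.91077060e+01,
       -5.39419439e-02,  1.80251640e-02,  1.37207553e-04]), 'tool_pos': array([ 0.19683696, -0.59265872,  0.22181593]), 'eef_rot': array([-3.13997973e+00,  1.45253905e-04,  3.20814309e-01]), 'force': array([-0.48441283, -0.2412356 , -0.30096728]), 'wrist_torque': array([ 0.00921639,  0.02626057, -0.00483607]), 'opening': 0.08792208896289119}
scene [[477.82997452   0.         318.95570303]
 [  0.         477.82997452 201.87150659]
 [  0.           0.           1.        ]] [0.97726866 0.34086807 0.72689075] [[-0.57768024  0.81625862  0.00272129]
 [ 0.63742879  0.45319675 -0.62313501]
 [-0.5098726  -0.35823816 -0.78210955]]
top [[394.83675038   0.         314.03881297]
 [  0.         394.83675038 193.5669199 ]
 [  0.           0.           1.        ]] [0.38142418 0.06708721 0.77063594] [[-0.09853686 -0.99513184 -0.00176067]
 [-0.96929829  0.09637908 -0.22621207]
 [ 0.22528053 -0.02058362 -0.97407648]]
```

View pics/scene0.png

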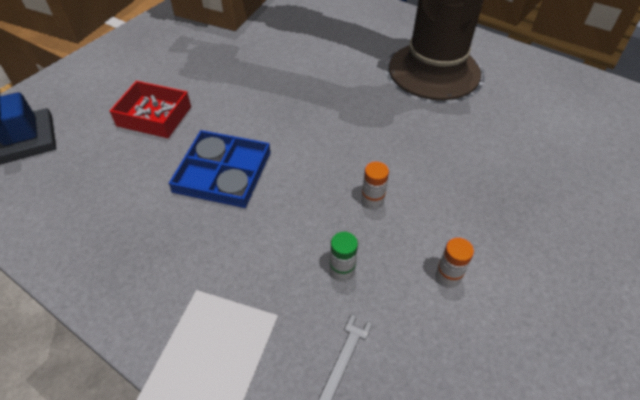

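View pics/top0.png

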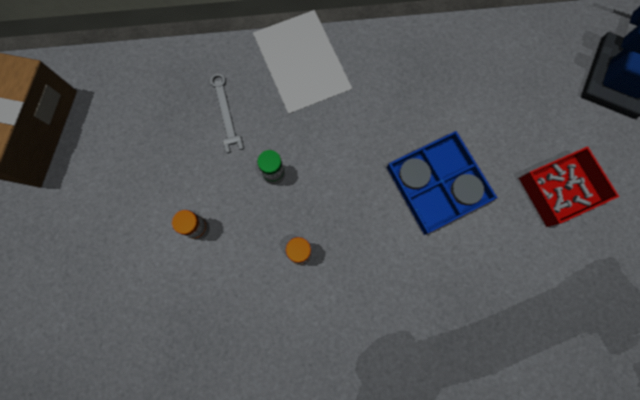

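The scene view shows orange caps at about (376,172) and (459,250), the green cap at (344,243) and the crate at (220,168). In the top view they are at (298,250), (186,222), (270,160) and (441,182). The empty cells in the top view are near (447,155) and (433,206). Next I measure.

```bash
cat > h.py <<'E'
import cv2,numpy as np
from plant import r
def cam(n):
    c=r.camera(n);c["R"]=cv2.Rodrigues(np.array(c["rvec"],float))[0];c["t"]=np.array(c["tvec"],float).ravel();c["o"]=-c["R"].T@c["t"];return c
def plane(c,uv,z):
    uv=np.atleast_2d(np.array(uv,float));d=np.c_[uv,np.ones(len(uv))]@np.linalg.inv(c["camera_matrix"]).T@c["R"]
    return c["o"]+d*((z-c["o"][2])/d[:,2])[:,None]
def depth(c,m):
    v,u=np.nonzero(m&(c["z_map"]>0));d=np.c_[u,v,np.ones(len(u))]@np.linalg.inv(c["camera_matrix"]).T
    return (d*c["z_map"][v,u][:,None]-c["t"])@c["R"]
def masks(c):
    h=cv2.cvtColor(c["img"],cv2.COLOR_RGB2HSV);H,S,V=h[...,0],h[...,1],h[...,2]
    return dict(orange=(H>5)&(H<18)&(S>200)&(V>120),green=(H>50)&(H<75)&(S>150)&(V>60),blue=(H>105)&(H<125)&(S>150)&(V>40))
def blobs(m,a=60):
    n,l,s,_=cv2.connectedComponentsWithStats(m.astype(np.uint8))
    return [(l==i) for i in range(1,n) if s[i,4]>a]
def caps(c):
    for k in("orange","green"):
        for b in blobs(masks(c)[k]):
            P=depth(c,b);T=P[P[:,2]>.086]
            # silhouette of top face: ray-cast outline pixels on z=.092, fit circle to the whole mask's mean of top-face pixels
            v,u=np.nonzero(b);W=plane(c,np.c_[u,v],.092)
            # far side edge of the mask is the top-face rim; centre = along view dir, rim-22mm
            d=W.mean(0)[:2]-c["o"][:2];d/=np.linalg.norm(d);n=np.array([-d[1],d[0]])
            f=(W[:,:2]@d);g=W[:,:2]@n
            ctr=d*(f.max()-.022)+n*(g.min()+g.max())/2
            yield k,len(u),(u.mean().round(),v.mean().round()),"width",round(np.ptp(g)*1e3,1),"ray",ctr.round(4),"depth",T.mean(0).round(4),len(T),"zmax",P[:,2].max().round(4)
E
python3 - <<'E'
from h import *
for n in("top","scene"):
    c=cam(n);print(n)
    for x in caps(c):print(*x)
    for b in blobs(masks(c)["blue"],1500):
        cs,_=cv2.findContours(b.astype(np.uint8),cv2.RETR_EXTERNAL,cv2.CHAIN_APPROX_NONE)
        hull=cv2.convexHull(cs[0]);ap=cv2.approxPolyN(hull,4).reshape(-1,2) 
        W=plane(c,hull.reshape(-1,2),.03)[:,:2]
        q=plane(c,ap,.03)[:,:2];print("quad px",ap.tolist(),"\n",q.round(4).tolist(),"sides",np.linalg.norm(q-np.roll(q,1,0),axis=1).round(3),"ctr",q.mean(0).round(4))
        P=depth(c,b);T=P[(P[:,2]>.025)&(P[:,2]<.036)][:,:2].astype(np.float32);print("depth rim rect",cv2.minAreaRect(T),len(T),"zpct",np.percentile(P[:,2],[5,50,95]).round(4))
E
```

```text
top
orange 390 (np.float64(184.0), np.float64(221.0)) width 38.1 ray [0.5101 0.2804] depth [0.5116 0.2833 0.0905] 388 zmax 0.0934
orange 395 (np.float64(298.0), np.float64(249.0)) width 39.0 ray [0.4417 0.089 ] depth [0.4449 0.0892 0.091 ] 395 zmax 0.0949
green 391 (np.float64(269.0), np.float64(161.0)) width 39.7 ray [0.6046 0.1275] depth [0.6066 0.1279 0.0908] 387 zmax 0.0944
quad px [[424, 234], [385, 164], [456, 131], [497, 198]] 
 [[0.4546, -0.1466], [0.5981, -0.0928], [0.6524, -0.2434], [0.5093, -0.2971]] sides [0.16  0.153 0.16  0.153] ctr [ 0.5536 -0.195 ]
depth rim rect ((0.5553817749023438, -0.19909466803073883), (0.1543908566236496, 0.15441100299358368), 20.60067367553711) 1000 zpct [0.0023 0.0053 0.0293]
scene
orange 303 (np.float64(376.0), np.float64(171.0)) width 37.8 ray [0.4474 0.0938] depth [0.4468 0.0936 0.0925] 302 zmax 0.096
orange 451 (np.float64(460.0), np.float64(250.0)) width 38.5 ray [0.5146 0.2858] depth [0.5139 0.286  0.0924] 447 zmax 0.0961
green 480 (np.float64(344.0), np.float64(244.0)) width 38.7 ray [0.6091 0.131 ] depth [0.6094 0.1311 0.0923] 449 zmax 0.097
quad px [[273, 144], [244, 207], [165, 190], [200, 130]] 
 [[0.4533, -0.1438], [0.6131, -0.0842], [0.6689, -0.2334], [0.5101, -0.2959]] sides [0.162 0.171 0.159 0.171] ctr [ 0.5613 -0.1893]
depth rim rect ((0.5545389652252197, -0.19645234942436218), (0.15661802887916565, 0.15342563390731812), 20.891517639160156) 1013 zpct [0.0046 0.0155 0.0307]
```

The two views agree to within 4 mm. Cap heights come out at 91–92 mm against the stated 92, and the crate rim at 154 x 155 mm. I'll average the two views and compute the shifts.

```bash
cat >> h.py <<'E'
from scipy.spatial.transform import Rotation as Ro
A=np.array([.446,.0915]);B=np.array([.5132,.2845]);C=np.array([.608,.1295])
K=np.array([.555,-.1978]);yaw=np.radians(20.75)
e=.053033*np.array([np.cos(yaw-np.pi/4),np.sin(yaw-np.pi/4)]);FAR=K+e;NEAR=K-e
def go(x,y,z):
    s=r.get_state();return (Ro.from_euler("xyz",s["eef_rot"]).inv().apply(np.array([x,y,z])-s["tool_pos"])*100).round(2)
def pix(c,P): return cv2.projectPoints(np.array(P,float).reshape(-1,3),np.array(c["rvec"],float),np.array(c["tvec"],float),c["camera_matrix"],None)[0].reshape(-1,2).round(1)
E
python3 - <<'E'
from h import *
print(FAR,NEAR)
for n in("top","scene"):
    c=cam(n);print(n,pix(c,[[*FAR,.005],[*NEAR,.005]]).tolist())
print("above A",go(*A,.2),r.get_state()["time_s"])
E
```

```text
[ 0.60335348 -0.21958165] [ 0.50664652 -0.17601835]
top [[444.4, 159.3], [431.1, 208.0]]
scene [[197.3, 180.6], [245.6, 161.1]]
above A [ 45.21 -57.1    2.26] 0.3
```

The predicted cell centres fall on the empty blue cells in both views. I'll move above can A.

```bash
python3 -m handwheel '[[45.2,-57.1,2.3,0,0,0,-1],[45.2,-57.1,2.3,0,0,0,-1],[45.2,-57.1,2.3,0,0,0,-1],[45.2,-57.1,2.3,0,0,0,-1],[45.2,-57.1,2.3,0,0,0,-1],[45.2,-57.1,2.3,0,0,0,-1],[45.2,-57.1,2.3,0,0,0,-1],[45.2,-57.1,2.3,0,0,0,-1],[45.2,-57.1,2.3,0,0,0,-1],[45.2,-57.1,2.3,0,0,0,-1],[45.2,-57.1,2.3,0,0,0,-1],[45.2,-57.1,2.3,0,0,0,-1],[45.2,-57.1,2.3,0,0,0,-1],[45.2,-57.1,2.3,0,0,0,-1],[45.2,-57.1,2.3,0,0,0,-1],[45.2,-57.1,2.3,0,0,0,-1],[45.2,-57.1,2.3,0,0,0,-1],[45.2,-57.1,2.3,0,0,0,-1],[45.2,-57.1,2.3,0,0,0,-1],[45.2,-57.1,2.3,0,0,0,-1]]'
python3 - <<'E'
from h import *
s=r.get_state();print(s["joint_velocities"].round(2),s["q"].round(2),go(*A,.2),go(*A,.035))
E
```

```text
time_s: 1.97
tool_pos: [0.4458, 0.0923, 0.1994]
eef_rot: [-3.141, 0.001, 0.324]
force: [-0.5, -0.6, 0.1]
opening: 0.0878
[ 0.04 -0.02  0.03  0.02 -0.    0.    0.02] [ 0.24  0.2  -0.62  1.99  0.14  1.   -1.69] [-0.01  0.08 -0.06] [-0.    0.09 16.44]
```

```bash
python3 -m handwheel '[[0,0.1,3,0,0,0,-1],[0,0.1,6,0,0,0,-1],[0,0.1,9,0,0,0,-1],[0,0.1,11,0,0,0,-1],[0,0.1,13,0,0,0,-1],[0,0.1,14.5,0,0,0,-1],[0,0.1,15.5,0,0,0,-1],[0,0.1,16.4,0,0,0,-1],[0,0.1,16.4,0,0,0,-1],[0,0.1,16.4,0,0,0,-1]]'
python3 -m handwheel '[[0,0,0,0,0,0,0],[0,0,0,0,0,0,0.2],[0,0,0,0,0,0,1],[0,0,0,0,0,0,1],[0,0,0,0,0,0,1],[0,0,0,0,0,0,1],[0,0,0,0,0,0,1],[0,0,0,0,0,0,1],[0,0,0,0,0,0,1],[0,0,0,0,0,0,1],[0,0,0,0,0,0,1],[0,0,0,0,0,0,1]]'
python3 -m handwheel '[[0,0,-2,0,0,0,1],[0,0,-4,0,0,0,1],[0,0,-7,0,0,0,1],[0,0,-10,0,0,0,1],[0,0,-13,0,0,0,1],[0,0,-15,0,0,0,1],[0,0,-16.4,0,0,0,1],[0,0,-16.4,0,0,0,1],[0,0,-16.4,0,0,0,1]]'
python3 - <<'E'
from h import *
print("far above",go(*FAR,.2),"near",go(*NEAR,.2))
for n in("top","scene"):
    c=cam(n);cv2.imwrite(f"pics/{n}1.png",c["img"][:,:,::-1])
E
```

```text
time_s: 2.8
tool_pos: [0.4463, 0.0899, 0.0358]
eef_rot: [3.141, 0.0, 0.32]
force: [-0.0, 0.7, 0.2]
opening: 0.0881
time_s: 3.8
tool_pos: [0.4463, 0.0905, 0.0357]
eef_rot: [-3.142, -0.0, 0.321]
force: [-0.1, 0.6, 2.1]
opening: 0.0437
time_s: 4.55
tool_pos: [0.4463, 0.09, 0.1995]
eef_rot: [3.141, -0.001, 0.32]
force: [0.0, -0.2, -2.7]
opening: 0.0436
far above [ 5.160e+00  3.432e+01 -2.000e-02] near [-2.65 27.14 -0.03]
```

View pics/scene1.png

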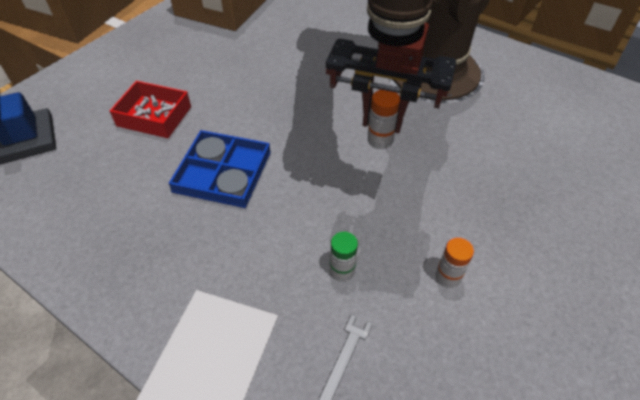

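The can is held upright at about (383,118) with a 43.6 mm opening, as expected. I'll carry it to the far cell.

```bash
python3 -m handwheel '[[0.3,2,0,0,0,0,1],[0.9,6,0,0,0,0,1],[1.5,10,0,0,0,0,1],[2.1,14,0,0,0,0,1],[2.7,18,0,0,0,0,1],[3.3,22,0,0,0,0,1],[3.9,26,0,0,0,0,1],[4.5,30,0,0,0,0,1],[5,33,0,0,0,0,1],[5.2,34.3,0,0,0,0,1],[5.2,34.3,0,0,0,0,1],[5.2,34.3,0,0,0,0,1],[5.2,34.3,0,0,0,0,1]]'
python3 -m handwheel '[[0,0,2,0,0,0,1],[0,0,5,0,0,0,1],[0,0,8,0,0,0,1],[0,0,10,0,0,0,1],[0,0,11,0,0,0,1],[0,0,11,0,0,0,1]]'
python3 - <<'E'
from h import *
print(go(*FAR,.041),go(*FAR,.2))
for n in("top","scene"):
    c=cam(n);cv2.imwrite(f"pics/{n}2.png",c["img"][:,:,::-1])
E
```

```text
time_s: 5.73
tool_pos: [0.6032, -0.2164, 0.1986]
eef_rot: [-3.139, 0.001, 0.323]
force: [-0.4, 0.2, -1.3]
opening: 0.0436
time_s: 6.23
tool_pos: [0.6022, -0.2167, 0.0875]
eef_rot: [-3.139, 0.003, 0.323]
force: [0.1, -0.9, -1.8]
opening: 0.0437
[0.03 0.33 4.65] [ -0.02   0.28 -11.25]
```

View pics/scene2.png

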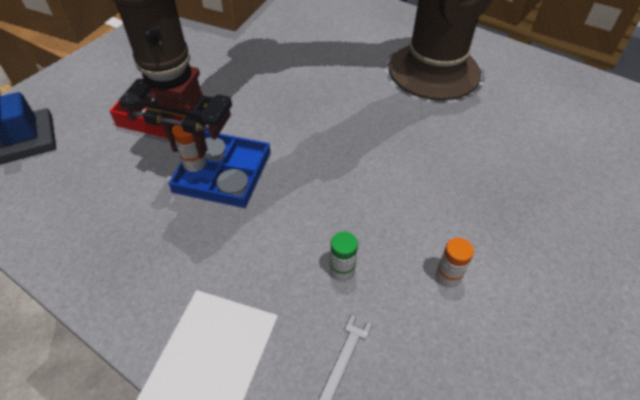

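View pics/top2.png

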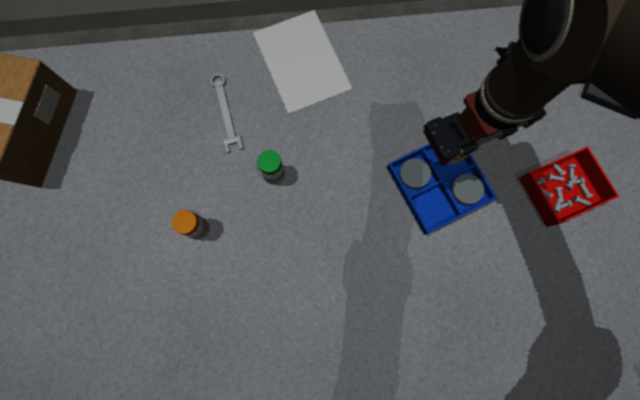

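The can is over the far cell (scene (190,155)), and the crate's outline shows no contact. I'll lower it with a 3 mm correction.

```bash
python3 -m handwheel '[[0,0.3,1,0,0,0,1],[0,0.3,2,0,0,0,1],[0,0.3,3,0,0,0,1],[0,0.3,3.6,0,0,0,1],[0,0.3,4,0,0,0,1],[0,0.3,4.3,0,0,0,1],[0,0.3,4.5,0,0,0,1],[0,0.3,4.5,0,0,0,1],[0,0.3,4.5,0,0,0,1]]'
python3 -c "
from h import *
print(go(*FAR,.0407))"
```

```text
time_s: 7.08
tool_pos: [0.6049, -0.2216, 0.0448]
eef_rot: [3.141, -0.0, 0.321]
force: [0.1, -0.3, -1.0]
opening: 0.0433
[-0.08 -0.24  0.41]
```

```bash
python3 -m handwheel '[[0,-0.1,0.1,0,0,0,1],[0,-0.1,0.2,0,0,0,1],[0,-0.1,0.3,0,0,0,1],[0,-0.1,0.3,0,0,0,1],[0,-0.1,0.3,0,0,0,1]]'
python3 -m handwheel '[[0,0,0.05,0,0,0,1],[0,0,0.1,0,0,0,1],[0,0,0.1,0,0,0,1]]'
```

```text
time_s: 7.5
tool_pos: [0.6044, -0.2207, 0.0416]
eef_rot: [3.142, 0.0, 0.321]
force: [-0.1, 0.7, -1.5]
opening: 0.0435
time_s: 7.75
tool_pos: [0.6045, -0.2207, 0.0408]
eef_rot: [3.141, -0.0, 0.321]
force: [-0.6, 0.4, 0.9]
opening: 0.0435
```

The vertical force went from −1.5 N to +0.9 N at z = 0.0408, so the can has just touched the floor. I'll release it slowly.

```bash
python3 -m handwheel '[[0,0,0,0,0,0,-0.05],[0,0,0,0,0,0,-0.1],[0,0,0,0,0,0,-0.3],[0,0,0,0,0,0,-0.6],[0,0,0,0,0,0,-1],[0,0,0,0,0,0,-1],[0,0,0,0,0,0,-1],[0,0,0,0,0,0,-1],[0,0,0,0,0,0,-1],[0,0,0,0,0,0,-1]]'
python3 -m handwheel '[[0,0,-1,0,0,0,-1],[0,0,-3,0,0,0,-1],[0,0,-6,0,0,0,-1],[0,0,-9,0,0,0,-1],[0,0,-12,0,0,0,-1],[0,0,-15,0,0,0,-1],[0,0,-17,0,0,0,-1],[0,0,-17,0,0,0,-1],[0,0,-17,0,0,0,-1]]'
python3 -c "
from h import *
print('above B',go(*B,.21))"
```

```text
time_s: 8.58
tool_pos: [0.6044, -0.2207, 0.0406]
eef_rot: [3.142, 0.0, 0.321]
force: [-0.2, -0.2, 0.9]
opening: 0.0883
time_s: 9.33
tool_pos: [0.6051, -0.2208, 0.2127]
eef_rot: [3.139, -0.002, 0.321]
force: [-0.4, 0.0, -0.4]
opening: 0.088
above B [  7.22 -50.85   0.18]
```

```bash
python3 -m handwheel '[[7.2,-50.8,0,0,0,0,-1],[7.2,-50.8,0,0,0,0,-1],[7.2,-50.8,0,0,0,0,-1],[7.2,-50.8,0,0,0,0,-1],[7.2,-50.8,0,0,0,0,-1],[7.2,-50.8,0,0,0,0,-1],[7.2,-50.8,0,0,0,0,-1],[7.2,-50.8,0,0,0,0,-1],[7.2,-50.8,0,0,0,0,-1],[7.2,-50.8,0,0,0,0,-1],[7.2,-50.8,0,0,0,0,-1],[7.2,-50.8,0,0,0,0,-1],[7.2,-50.8,0,0,0,0,-1],[7.2,-50.8,0,0,0,0,-1],[7.2,-50.8,0,0,0,0,-1],[7.2,-50.8,0,0,0,0,-1],[7.2,-50.8,0,0,0,0,-1]]'
python3 - <<'E'
from h import *
print(go(*B,.035))
for n in("top","scene"):
    c=cam(n);cv2.imwrite(f"pics/{n}3.png",c["img"][:,:,::-1])
    for x in caps(c):print(*x)
E
```

```text
time_s: 10.75
tool_pos: [0.5133, 0.2818, 0.2101]
eef_rot: [3.14, 0.001, 0.318]
force: [-0.5, -0.5, 0.1]
opening: 0.088
[ 0.09 -0.28 17.51]
orange 386 (np.float64(461.0), np.float64(145.0)) width 40.6 ray [ 0.6025 -0.2199] depth [ 0.6017 -0.2202  0.0959] 383 zmax 0.0994
orange 93 (np.float64(187.0), np.float64(214.0)) width 13.4 ray [0.5186 0.271 ] depth [0.5196 0.2718 0.1097] 91 zmax 0.6675
green 401 (np.float64(269.0), np.float64(161.0)) width 39.2 ray [0.6047 0.1273] depth [0.6061 0.1278 0.0906] 396 zmax 0.0941
orange 307 (np.float64(189.0), np.float64(150.0)) width 37.5 ray [ 0.601  -0.2211] depth [ 0.6045 -0.2159  0.0966] 298 zmax 0.1
orange 438 (np.float64(459.0), np.float64(251.0)) width 39.1 ray [0.5172 0.2858] depth [0.5155 0.2862 0.0924] 424 zmax 0.0964
green 500 (np.float64(344.0), np.float64(244.0)) width 38.8 ray [0.6088 0.1309] depth [0.6093 0.1313 0.0921] 470 zmax 0.095
```

View pics/scene3.png

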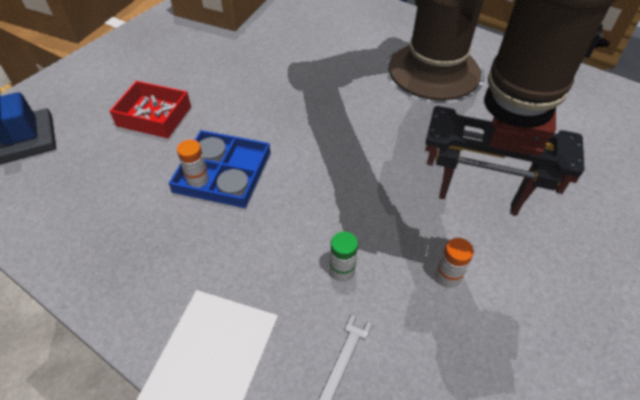

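Can A stands in the far cell (scene (190,160)), with its top at 96–97 mm, so it is on the floor. The gripper is above can B at (457,262). I'll pick B.

```bash
python3 -m handwheel '[[0.1,-0.2,3,0,0,0,-1],[0.1,-0.2,6,0,0,0,-1],[0.1,-0.2,9,0,0,0,-1],[0.1,-0.2,11.5,0,0,0,-1],[0.1,-0.2,14,0,0,0,-1],[0.1,-0.2,15.5,0,0,0,-1],[0.1,-0.2,16.5,0,0,0,-1],[0.1,-0.2,17.5,0,0,0,-1],[0.1,-0.2,17.5,0,0,0,-1],[0.1,-0.2,17.5,0,0,0,-1]]'
python3 -m handwheel '[[0,0,0,0,0,0,0],[0,0,0,0,0,0,0.2],[0,0,0,0,0,0,1],[0,0,0,0,0,0,1],[0,0,0,0,0,0,1],[0,0,0,0,0,0,1],[0,0,0,0,0,0,1],[0,0,0,0,0,0,1],[0,0,0,0,0,0,1],[0,0,0,0,0,0,1],[0,0,0,0,0,0,1],[0,0,0,0,0,0,1]]'
python3 -m handwheel '[[0,0,-2,0,0,0,1],[0,0,-4,0,0,0,1],[0,0,-7,0,0,0,1],[0,0,-10,0,0,0,1],[0,0,-13,0,0,0,1],[0,0,-16,0,0,0,1],[0,0,-18.5,0,0,0,1],[0,0,-20,0,0,0,1],[0,0,-20,0,0,0,1],[0,0,-20,0,0,0,1]]'
python3 - <<'E'
from h import *
print("near",go(*NEAR,.235))
c=cam("scene");cv2.imwrite("pics/scene4.png",c["img"][:,:,::-1])
E
```

```text
time_s: 11.68
tool_pos: [0.5132, 0.2862, 0.0359]
eef_rot: [-3.142, -0.0, 0.32]
force: [0.3, 0.5, 0.4]
opening: 0.0877
time_s: 12.68
tool_pos: [0.5129, 0.2862, 0.0357]
eef_rot: [3.141, -0.0, 0.321]
force: [-0.0, -1.3, 2.3]
opening: 0.0442
time_s: 13.52
tool_pos: [0.5128, 0.2863, 0.2354]
eef_rot: [3.141, -0.001, 0.321]
force: [0.0, -0.6, -3.6]
opening: 0.0436
near [-1.516e+01  4.368e+01  4.000e-02]
```

View pics/scene4.png

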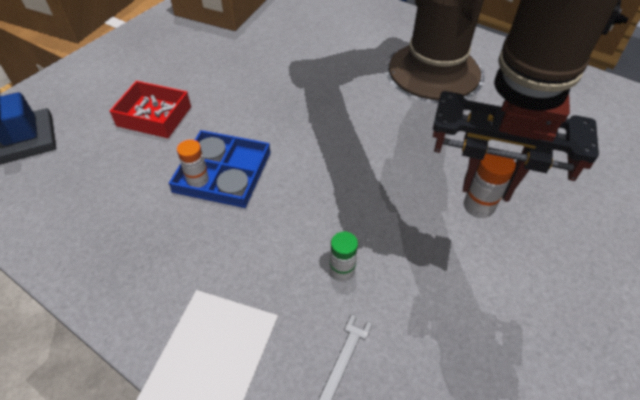

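Can B is held upright at about (488,185). I'll carry it to the near cell.

```bash
python3 -m handwheel '[[-0.7,2,0,0,0,0,1],[-2,6,0,0,0,0,1],[-3.4,10,0,0,0,0,1],[-4.8,14,0,0,0,0,1],[-6.2,18,0,0,0,0,1],[-7.6,22,0,0,0,0,1],[-9,26,0,0,0,0,1],[-10.4,30,0,0,0,0,1],[-11.8,34,0,0,0,0,1],[-13.2,38,0,0,0,0,1],[-14.2,41,0,0,0,0,1],[-15,43,0,0,0,0,1],[-15.2,43.7,0,0,0,0,1],[-15.2,43.7,0,0,0,0,1],[-15.2,43.7,0,0,0,0,1],[-15.2,43.7,0,0,0,0,1],[-15.2,43.7,0,0,0,0,1]]'
python3 -m handwheel '[[0,0,2,0,0,0,1],[0,0,5,0,0,0,1],[0,0,8,0,0,0,1],[0,0,11,0,0,0,1],[0,0,13,0,0,0,1],[0,0,14.5,0,0,0,1],[0,0,14.5,0,0,0,1],[0,0,14.5,0,0,0,1]]'
python3 - <<'E'
from h import *
print(go(*NEAR,.041))
c=cam("scene");cv2.imwrite("pics/scene5.png",c["img"][:,:,::-1])
E
```

```text
time_s: 14.98
tool_pos: [0.5066, -0.1742, 0.2353]
eef_rot: [-3.141, 0.0, 0.324]
force: [0.8, -0.1, -2.3]
opening: 0.0435
time_s: 15.65
tool_pos: [0.5064, -0.175, 0.0904]
eef_rot: [-3.14, 0.001, 0.323]
force: [0.2, -0.2, -1.9]
opening: 0.0437
[-0.    0.11  4.94]
```

View pics/scene5.png

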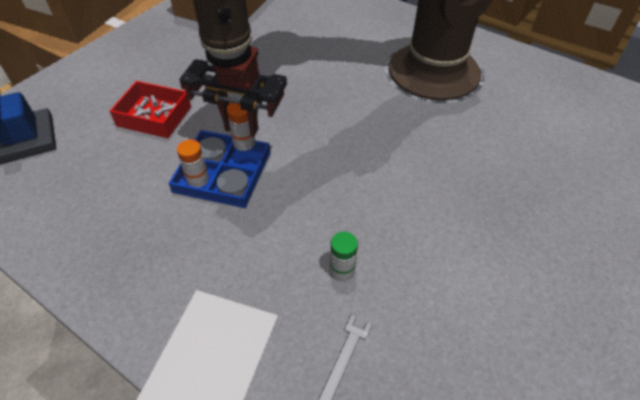

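Can B hangs over the near cell (240,130), clear of can A at (192,160). I'll lower it.

```bash
python3 -m handwheel '[[0,0,1,0,0,0,1],[0,0,2,0,0,0,1],[0,0,3,0,0,0,1],[0,0,3.7,0,0,0,1],[0,0,4.2,0,0,0,1],[0,0,4.5,0,0,0,1],[0,0,4.7,0,0,0,1],[0,0,4.7,0,0,0,1],[0,0,4.7,0,0,0,1]]'
```

```text
time_s: 16.45
tool_pos: [0.5066, -0.1763, 0.0438]
eef_rot: [3.141, -0.0, 0.321]
force: [-0.1, 0.8, -2.1]
opening: 0.0436
```

```bash
python3 -m handwheel '[[0,0,0.1,0,0,0,1],[0,0,0.2,0,0,0,1],[0,0,0.2,0,0,0,1],[0,0,0.2,0,0,0,1]]'
python3 -m handwheel '[[0,0,0.05,0,0,0,1],[0,0,0.1,0,0,0,1],[0,0,0.1,0,0,0,1]]'
```

```text
time_s: 16.78
tool_pos: [0.5064, -0.1764, 0.0417]
eef_rot: [3.141, -0.0, 0.321]
force: [-0.3, 1.4, -2.5]
opening: 0.0438
time_s: 17.03
tool_pos: [0.5065, -0.1764, 0.0407]
eef_rot: [3.141, -0.0, 0.321]
force: [0.9, -0.5, -1.7]
opening: 0.0439
```

Still about −1.7 N, so I'll go a little further.

```bash
python3 -m handwheel '[[0,0,0.05,0,0,0,1],[0,0,0.05,0,0,0,1]]'
```

```text
time_s: 17.2
tool_pos: [0.5065, -0.1764, 0.0407]
eef_rot: [3.141, -0.0, 0.321]
force: [-2.4, -0.3, 4.0]
opening: 0.0439
```

Contact, with the force at +4 N. I'll release, withdraw, and move aside for a clear view.

```bash
python3 -m handwheel '[[0,0,0,0,0,0,-0.05],[0,0,0,0,0,0,-0.1],[0,0,0,0,0,0,-0.3],[0,0,0,0,0,0,-0.6],[0,0,0,0,0,0,-1],[0,0,0,0,0,0,-1],[0,0,0,0,0,0,-1],[0,0,0,0,0,0,-1],[0,0,0,0,0,0,-1],[0,0,0,0,0,0,-1]]'
python3 -m handwheel '[[0,0,-1,0,0,0,-1],[0,0,-3,0,0,0,-1],[0,0,-6,0,0,0,-1],[0,0,-9,0,0,0,-1],[0,0,-12,0,0,0,-1],[0,0,-15,0,0,0,-1],[0,0,-18,0,0,0,-1],[0,0,-20,0,0,0,-1],[0,0,-20,0,0,0,-1]]'
python3 -m handwheel '[[-3,-3,0,0,0,0,-1],[-5,-7,0,0,0,0,-1],[-6,-11,0,0,0,0,-1],[-6,-15,0,0,0,0,-1],[-6,-19,0,0,0,0,-1],[-6,-22,0,0,0,0,-1],[-6,-24,0,0,0,0,-1],[-6,-24,0,0,0,0,-1],[-6,-24,0,0,0,0,-1]]'
python3 - <<'E'
from h import *
for n in("top","scene"):
    c=cam(n);cv2.imwrite(f"pics/{n}6.png",c["img"][:,:,::-1])
    for x in caps(c):print(*x)
E
```

```text
time_s: 18.03
tool_pos: [0.5064, -0.1763, 0.0401]
eef_rot: [3.142, -0.0, 0.321]
force: [0.4, -0.1, 0.3]
opening: 0.0876
time_s: 18.78
tool_pos: [0.5086, -0.1766, 0.2457]
eef_rot: [3.137, -0.006, 0.321]
force: [0.6, -0.2, 0.3]
opening: 0.0879
time_s: 19.53
tool_pos: [0.3734, 0.033, 0.2403]
eef_rot: [3.141, -0.0, 0.323]
force: [0.3, -0.9, -0.7]
opening: 0.0878
orange 380 (np.float64(461.0), np.float64(144.0)) width 40.6 ray [ 0.6025 -0.2199] depth [ 0.6019 -0.2203  0.0961] 378 zmax 0.0998
green 401 (np.float64(269.0), np.float64(161.0)) width 39.7 ray [0.6046 0.1275] depth [0.6061 0.1278 0.0908] 399 zmax 0.0938
orange 249 (np.float64(241.0), np.float64(129.0)) width 38.4 ray [ 0.504  -0.1764] depth [ 0.5073 -0.1726  0.0973] 249 zmax 0.1009
orange 277 (np.float64(188.0), np.float64(149.0)) width 38.0 ray [ 0.6011 -0.2212] depth [ 0.6039 -0.217   0.0974] 277 zmax 0.1005
green 484 (np.float64(344.0), np.float64(244.0)) width 38.7 ray [0.6091 0.131 ] depth [0.6095 0.1312 0.0922] 457 zmax 0.0961
```

View pics/scene6.png

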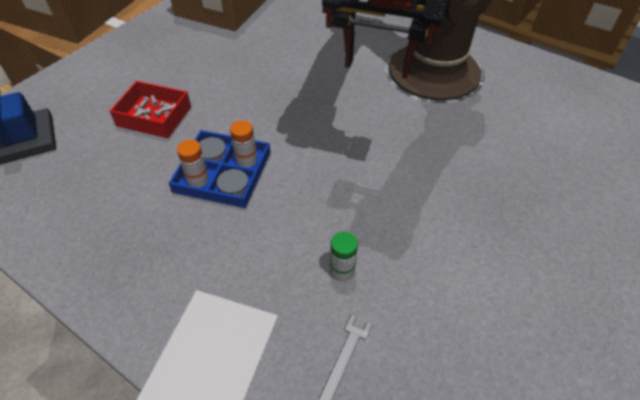

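View pics/top6.png

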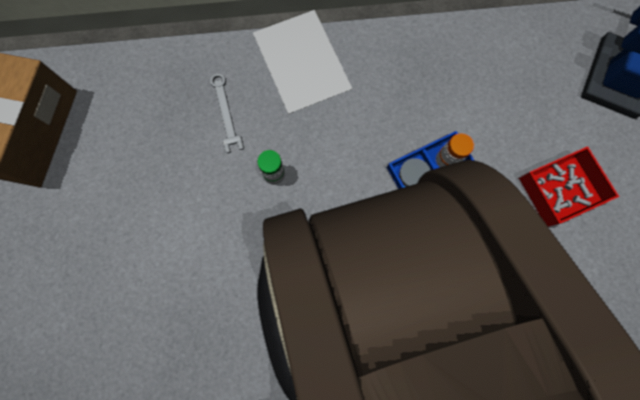

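In the scene view both orange-capped cans stand upright in the two empty cells, at (192,163) and (244,143), with their tops at 97 mm. The green can is still at (344,255), unmoved. The arm hides can B in the top view. I'll let the arm settle and sign off.

```bash
python3 -m handwheel '[[0,0,0,0,0,0,-1],[0,0,0,0,0,0,-1],[0,0,0,0,0,0,-1],[0,0,0,0,0,0,-1],[0,0,0,0,0,0,-1],[0,0,0,0,0,0,-1]]'
python3 -c "
from plant import r
print(r.sign_off())"
```

```text
time_s: 20.13
tool_pos: [0.3738, 0.0324, 0.2401]
eef_rot: [-3.141, 0.0, 0.321]
force: [0.3, 0.1, 0.3]
opening: 0.0879
the job is handed in; nothing more can be done
None
```

Both orange-capped canisters now stand upright in the crate's two empty cells, one in each. The job was handed in at about 20 s with the gripper open and clear of everything.

**Last checks:**
- **Height:** both cap tops read about 97 mm (96–97), which matches a 92 mm canister on the 5 mm crate floor.
- **Position:** the canisters are at about (0.603, −0.220) and (0.506, −0.175), within about 4 mm of the cell centres.
- **Green canister:** it reads within about 1 mm of where it started in both views.
- **Forces:** the readings after each move never passed about 5 N.

**Limits and disagreements:** in the last top view the arm hid the second canister, so only the scene camera confirms that one. The two cameras differed by up to about 4 mm throughout. The cap widths measured 38–40 mm in the colour masks against the true 44 mm. Both gaps are well inside the roughly 13 mm of clearance on each side in the cells.

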